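# Hang the vial crimper on its sprung balancer hook

## Robot

A 6-joint arm with a two-finger parallel gripper is mounted at the origin on a cart in front of the work surface, level with it; the furniture and walls round the work are solid. World frame = base frame: x ahead of the robot, y to its left, z up, the work surface at z = 0. Lengths are in m, angles in rad, forces in N, time in s.
With the tool pointing down it reaches from about 0.375 to 0.825 m from the base axis. Payload 5.5 kg.
Tool frame: the origin (TCP) lies on the centre line of the jaws, within the pads' length; the fingertips stand 14 mm ahead of it and the grasp point (between the pads) lies 5 mm behind it (arm.tcp_to_tips is the distance from the TCP to the fingertips, in m); z points along the fingers, y is the line along which they close (so a half turn about z gives the same grasp; the last joint's range is limited). The gripper opens to 85 mm and grips with 20 to 120 N. Pads are 22 mm wide; open, the fingers measure 114 mm over their backs; the gripper's body (76 mm by 85 mm) begins 54 mm behind the grasp point. The pads swing forward as they close: fully open they stand 13 mm farther back than shut.
Start: joints at [-1.169, 0.314, -0.047, 1.21, 0, 1.571], TCP at [0.235, -0.552, 0.245] pointing down, gripper open.
Joint ranges: [-2.67, 2.67], [-0.69, 1.73], [-1.03, 1.25], [-2.08, 2.16], [-1.42, 1.45], [-3.14, 3.14]. Speed limits (rad/s): [2.39, 2.39, 3.01, 3.14, 3.14, 3.14].

## Interface

Orientations are given as a unit quaternion [x, y, z, w].
In Python, from workcell import arm gives the robot as it stands.
- The arm moves only by the tool servo_tool, never from a script. Its arguments are lists of equal length, an entry for each row: "rot": the turn, a rotation vector about the world's x, y, z each as a share of 180 degrees, from -1 to 1, a list of three; "xyz": the shift along the world's x, y, z each as a share of 0.2 m, from -1 to 1, a list of three; "gripper": the closure in counts, from 0 (fully open) to 255 (shut). In form: {"rot": [[ax, ay, az], ...], "xyz": [[dx, dy, dz], ...], "gripper": [gripper, ...]}. A call has 1 to 10 rows; each row is the pose to reach, as a shift and turn from the pose commanded when the call began, turning the shorter way round; what a row does not reach only later rows make up. A row lasts 1/12 s, in which the tool goes at most 41.7 mm and 7.16 degrees, less where a joint would pass 70% of its speed; a pose out of reach is approached as far as the arm can. A call with a number of a shift or a turn outside -1 to 1 is refused whole. A call with a gripper value outside its range is refused whole. The fingers move at their own pace and stop on an object; "force" is the grip in N (left out, the last holds). Time passes only in rows, so rows that repeat a pose let the fingers close. It gives the time, the measured TCP pose, the force, the opening and the grip force at its end, in the units of the state.
- arm.observe(): the state, without advancing time (a new reading comes with each control period).
- arm.snapshot(name): name is "scene" or "top" or "wrist"; returns (picture, depth): 480x640x3 uint8, red, green, blue; 480x640 float32, m along the optical axis (not along the pixel's ray), 0 where there is no reading.
- arm.calibration(name): a dict with "K" (3x3 intrinsics, pixels), "rvec" (rotation vector, rad) and "tvec" (3), from world to camera coordinates, as OpenCV has them; the wrist camera has in their place "hand_eye" (4x4, takes a point from camera to tool coordinates, whose origin is the TCP and whose axes are the flange's). Camera axes: x right, y down, z forward; pixel columns grow to the right and rows downward; lengths in m; the calibration is good to about 2 mm. A picture is of the moment at which its call begins: read the wrist's pose just before it. calibration takes no time and is no camera call.
- arm.hand_in(): hands the job in; it is judged then, once.
The state is a dict: "clock": time; "joints": joint angles; "qd": joint speeds; "tau": joint torques, N m; "ee_pos": TCP position; "eef_rot": TCP orientation; "force": force on the tool from outside, world axes, zero at the start; "wrist_torque": the same for the moment, N m; "width": finger opening in m; "grasp_force": force on a finger pad.
Only numpy, scipy, OpenCV 4.12 (cv2) and the standard library are available. Lean on these libraries where they do the work, as an engineer would, in place of code of your own. Each camera call takes 0.05 s, during which the arm holds its last target. There are 200 camera calls.

## Task

Hang the blue-banded crimper on the balancer arm: by its orange grip pull the sprung hook down, push it gently through the crimper's wire bail while the crimper stands in its cradle until the bail is past the brass gate and the gate has shut behind it. Then let the hook rise slowly until the spring carries the crimper clear of the cradle by itself, and let go of the grip so that it hangs still and neither jumps nor drops; leave the red-banded decapper and everything else alone.

Things in the scene. Friction and masses are not known exactly. Their poses are not given: they have to be found in the camera images.
- stand: balancer stand screwed down: dark round foot 110 mm across, aluminium tube 114 mm high; origin under the foot, on the post axis, z up. From the tube rises a sprung steel post with two white level links of 190 mm, one above the other, that turn freely with little friction: the hook at their end can be led level anywhere 120 to 365 mm from the post axis.
- hook_grip (a point): centre of the orange grip standing on the arm's end: 40 mm (x) by 16 mm (y, the way to pinch it), reaching from 18 mm below to 20 mm above this point; the white link, 40 mm wide, lies 32 mm below. Grip and hook are one piece and turn freely about the vertical with the hand. z up; +y is the way the hook's nose points.
- hook_seat (a point): on the hook, 112 mm straight below hook_grip, same axes: where the middle of a bail's bar lies when it hangs seated. The hook is bent from 8 mm round steel in its y-z plane: underside of the bow 12 mm below this point, back of the hook 19 mm to -y (outside).
- hook_nose (a point): top of the hook's nose, 15 mm to +y of hook_seat and 21 mm above it. The brass gate slants down to it from the back of the hook (12 mm to -y, 44 mm above hook_seat) and shuts the mouth. A bar comes in level from +y, 24 to 36 mm above hook_seat (30 is best), pushes the gate inwards and, when the hook then rises, slides down to the seat; the gate springs shut over it.
- balancer (a joint): m the hook is pulled down: 0 top stop, 0.14 bottom stop. The spring pulls the empty hook up with 2.2 N at 0 and 100 N/m more (about 14 N at the bail's height); nothing locks it. It balances the crimper (0.24 to 0.70 kg, not known beforehand) at a height that depends on its weight, about 0.002 to 0.047. With a tool on, move it slower than 0.1 m/s; empty, do not let it fly up.
- gate (a joint): the brass gate of the hook, rad; 0 = shut, 0.65 = pushed fully in (stop). Its spring lets it open under some 2 to 4 N at the bail; from there the push goes straight into the crimper.
- cradle: grey plate 80 x 232 x 10 mm, screwed down, with two black round sockets (63 mm outside, 49 mm inside, rim 46 mm and floor 10 mm above the worktop) at 70 mm to +y and -y of the origin, which is at the middle of the underside. Either tool stands in either socket, with 1 mm play: pushed, it leans a little (its bail up to about 10 mm).
- crimper_bail (a point): middle of the top bar of the crimper's wire bail (6 mm steel wire; the bar is straight for 28 mm along x, the legs 40 mm apart, the tool's top 51 mm below the bar's centre line); the hook goes through it along its y, from either side. z is up when it stands.
- crimper_centre (a point): the blue-banded crimper, a stubby black hand tool 54 mm across, 77 mm high without the bail, on a 47 mm steel sleeve; point on its axis 40 mm above its underside, 88 mm below crimper_bail. It must not be pressed with more than 15 N by the hook.
- decapper_centre (a point): the red-banded decapper, the same shape as the crimper, in the other socket; point 40 mm above its underside. To be left alone.
- jar_a: small sample jar with blue lid, 40 mm across, bystander; origin at its underside
- jar_b: second such jar, bystander
- tube_rack: white tube rack 120 x 226 x 80 mm, bystander; origin under its centre
- timer: bench timer with red knob, 66 mm, bystander
- marker: felt marker lying on the worktop, 134 mm, bystander
- cup: small clear plastic cup 40 mm across, 25 mm high, bystander
- vial: glass vial with white stopper, lying, 54 mm long, bystander
Things that resemble listed ones, but are neither listed nor needed, are in the scene too. What is shaped like the part that bears crimper_bail but turquoise is not meant.

How it is judged:
By the outcome, as a careful person would: the job done as asked, in the order asked, and still so for the second after the job is handed in, with the robot touching nothing.
It also fails if it takes over 54 s, if anything falls off the work surface, if the arm or the gripper's body presses on something with over 40 N, if the wrist force passes 120 N, or if a joint passes its speed limit or range.

## Working session

There is one attempt and no reset: what is moved stays moved. The work goes in short steps, Python scripts to look and compute and a tool call to move; the robot and the scene stay as the last step left them, time stands still between calls to the robot, and variables do not carry over. Pictures are saved under pics/ and viewed, at most 10 in all, crops included, and the job is handed in when it is done.

Besides the shell and the picture viewer there is one more tool, called after "Request:" by a JSON object that holds its "op" and its "data". servo_tool: Moves the arm, as the interface text tells. Shift numbers are shares of 0.2 m and turn numbers shares of 180 degrees, none past 1 either way. Its arguments: {"type":"object","properties":{"rot":{"type":"array"},"xyz":{"type":"array"},"gripper":{"type":"array"},"force":{"type":"number"}},"required":["rot","xyz","gripper"]}

```bash
mkdir -p pics; ls
cat > h.py <<'E'
import numpy as np, cv2
from workcell import arm
from scipy.spatial.transform import Rotation as R
def cam(n,st=None):
    c=arm.calibration(n); K=np.array(c["K"])
    if "hand_eye" in c:
        st=st or arm.observe(); T=np.eye(4); T[:3,:3]=R.from_quat(st["eef_rot"]).as_matrix(); T[:3,3]=st["ee_pos"]
        T=T@np.array(c["hand_eye"]); return K,T[:3,:3],T[:3,3]
    Rm=cv2.Rodrigues(np.array(c["rvec"],float))[0]; return K,Rm.T,-Rm.T@np.array(c["tvec"]).ravel()
def snap(n):
    st=arm.observe(); im,d=arm.snapshot(n); K,Rw,o=cam(n,st)
    v,u=np.mgrid[:480,:640]; rays=np.stack([(u-K[0,2])/K[0,0],(v-K[1,2])/K[1,1],np.ones_like(u)],-1)
    P=(rays*d[...,None])@Rw.T+o; P[d==0]=np.nan
    return im,d,P
def onplane(n,u,v,z,st=None):
    K,Rw,o=cam(n,st); r=Rw@np.array([(u-K[0,2])/K[0,0],(v-K[1,2])/K[1,1],1]); return o+r*(z-o[2])/r[2]
E
python3 - <<'E'
from h import *
for n in("scene","top"):
    im,d,P=snap(n); cv2.imwrite(f"pics/{n}0.png",im[...,::-1]); np.savez(f"{n}0.npz",im=im,P=P,d=d); print(cam(n))
print(arm.observe())
E
```

```text
pics
(array([[463.74021212,   0.        , 317.53932682],
       [  0.        , 463.74021212, 243.49834755],
       [  0.        ,   0.        ,   1.        ]]), array([[-0.87522903, -0.2439946 ,  0.41766109],
       [-0.48334964,  0.40789396, -0.77459385],
       [ 0.01863528, -0.87982336, -0.47493534]]), array([0.01861676, 1.02943969, 0.75164895]))
(array([[592.90544774,   0.        , 307.45656591],
       [  0.        , 592.90544774, 240.01978039],
       [  0.        ,   0.        ,   1.        ]]), array([[ 0.01046235, -0.86512797,  0.50144206],
       [-0.99985784, -0.0024198 ,  0.01668672],
       [-0.01322276, -0.50154536, -0.86503029]]), array([-0.39379058,  0.1028264 ,  1.79245247]))
{'clock': 0.1, 'joints': array([-1.16899394e+00,  3.14180547e-01, -4.79630746e-02,  1.21018545e+00,
        9.65412888e-06,  1.57080586e+00]), 'qd': array([ 2.40816492e-05, -3.16418812e-03,  3.90028692e-03,  2.41433542e-04,
        3.77929950e-04,  2.96026291e-05]), 'tau': array([ 1.74262018e-04, -5.40766740e+01,  3.40541267e+01,  1.12342893e-02,
       -3.80073573e-05, -1.21672409e-05]), 'ee_pos': array([ 0.23445973, -0.55176675,  0.24451264]), 'eef_rot': array([ 9.79887804e-01,  1.99547751e-01, -1.48204837e-04, -7.51919619e-04]), 'force': array([0.39099918, 0.28765369, 0.09797521]), 'wrist_torque': array([-0.00926777,  0.01110625, -0.00235661]), 'grasp_force': 0.0, 'width': 0.08526104341753567}
```

View pics/scene0.png

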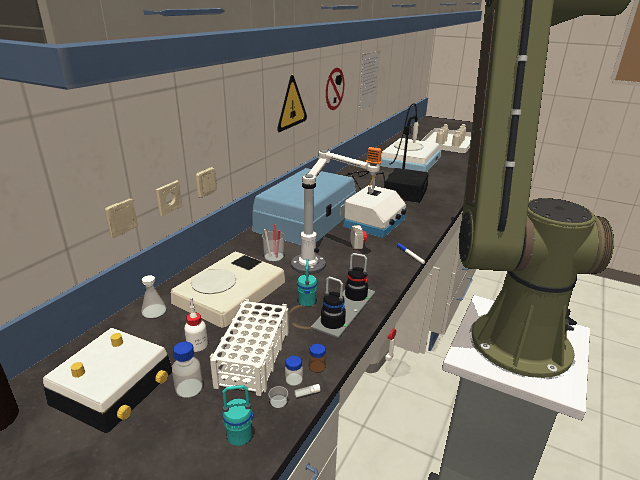

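View pics/top0.png

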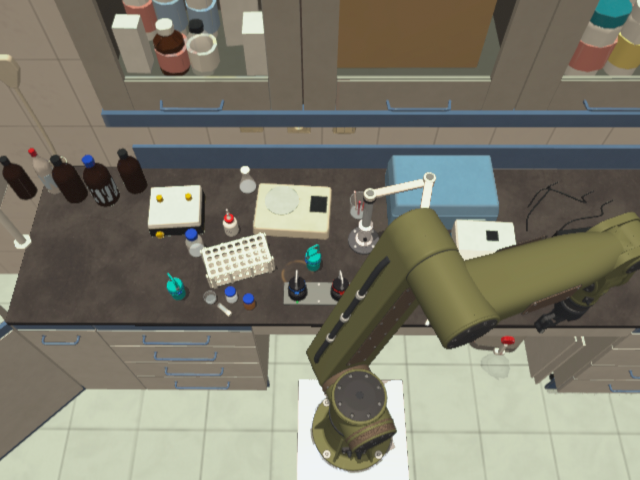

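Scene picture: the blue-banded tool is at about (333,310) and the red-banded one at (357,283). Turquoise look-alikes stand at (307,290) and (237,420), and the orange grip is at (374,156). The crimper is the one at (333,310): black with a blue band, in the cradle. I'll confirm that in an enlarged crop and measure.

Run:
```python
from h import *
D={n:np.load(f"{n}0.npz") for n in("scene","top")}
im=D["scene"]["im"]; 
c=cv2.resize(im[250:340,285:385],None,fx=4,fy=4,interpolation=cv2.INTER_CUBIC); c2=cv2.resize(im[140:200,300:400],None,fx=4,fy=4,interpolation=cv2.INTER_CUBIC)
t=D["top"]["im"][235:310,270:370]; t=cv2.resize(t,None,fx=4,fy=4,interpolation=cv2.INTER_CUBIC)
o=np.zeros((600,800,3),np.uint8); o[:360,:400]=c; o[360:,:400]=c2; o[:300,400:]=t
cv2.imwrite("pics/crop1.png",o[...,::-1])
def comp(n,lo,hi,name,minA=8):
    im,P=D[n]["im"],D[n]["P"]; h=cv2.cvtColor(im,cv2.COLOR_RGB2HSV); m=cv2.inRange(h,lo,hi)
    k,l,s,ce=cv2.connectedComponentsWithStats(m)
    for i in range(1,k):
        if s[i,4]<minA: continue
        p=P[l==i]; p=p[np.isfinite(p[:,0])]
        if len(p)==0: continue
        med=np.median(p,0)
        if med[2]<-.02 or med[0]>1.3 or abs(med[1])>1.0: continue
        print(n,name,ce[i].round(),s[i,4],med.round(3),p.min(0).round(3),p.max(0).round(3))
for n in D:
    comp(n,(5,170,120),(16,255,255),"orange")
    comp(n,(105,150,60),(125,255,255),"blue",6)
    comp(n,(0,170,90),(4,255,255),"red",6)
# cradle and stand: scene cloud slices
P=D["scene"]["P"]
for (a,b,name) in ((.042,.05,"rim"),(.007,.013,"plate"),(.1,.18,"tool top/bail"),(.2,.26,'tube')):
    m=(P[...,2]>a)&(P[...,2]<b)&(P[...,0]<.75)&(P[...,0]>.2)&(abs(P[...,1])<.3)
    print(name,m.sum(),P[m].min(0).round(3) if m.any() else '',P[m].max(0).round(3) if m.any() else '')
```

```text
scene orange [374. 155.] 156 [ 0.499 -0.194  0.342] [ 0.479 -0.208  0.32 ] [ 0.523 -0.186  0.365]
scene blue [401. 247.] 36 [ 0.419 -0.302  0.012] [ 0.4   -0.317  0.003] [ 0.438 -0.286  0.016]
scene blue [306. 287.] 32 [0.53  0.139 0.065] [0.514 0.112 0.061] [0.56  0.146 0.068]
scene blue [307. 291.] 13 [0.527 0.141 0.054] [0.523 0.137 0.05 ] [0.533 0.145 0.06 ]
scene blue [335. 306.] 61 [0.419 0.186 0.074] [0.406 0.165 0.059] [0.452 0.197 0.08 ]
scene blue [183. 351.] 333 [0.592 0.526 0.115] [0.578 0.502 0.096] [0.618 0.541 0.12 ]
scene blue [317. 350.] 177 [0.392 0.329 0.055] [0.377 0.307 0.042] [0.41  0.343 0.059]
scene blue [293. 363.] 191 [0.417 0.39  0.055] [0.401 0.369 0.043] [0.435 0.404 0.058]
scene blue [251. 415.] 13 [0.408 0.552 0.058] [0.405 0.543 0.054] [0.413 0.559 0.068]
scene blue [236. 422.] 53 [0.417 0.586 0.065] [0.404 0.563 0.06 ] [0.443 0.591 0.068]
scene red [333.  86.] 7 [ 0.962 -0.837  0.399] [ 0.961 -0.851  0.389] [ 0.965 -0.82   0.413]
scene red [365. 235.] 18 [ 0.533 -0.254  0.044] [ 0.526 -0.269  0.038] [ 0.542 -0.245  0.054]
scene red [358. 279.] 49 [0.4
[... 338 characters left out ...]
424 0.385 0.055] [ 0.404  0.369 -0.004] [0.464 0.412 0.064]
top blue [296. 292.] 17 [0.411 0.17  0.077] [0.408 0.161 0.06 ] [0.417 0.18  0.084]
top blue [248. 298.] 87 [0.397 0.325 0.055] [ 0.378  0.309 -0.006] [0.44  0.346 0.067]
top red [229. 218.] 41 [0.677 0.404 0.088] [ 0.664  0.392 -0.005] [0.752 0.439 0.097]
top red [335. 290.] 6 [0.417 0.046 0.079] [0.415 0.043 0.071] [0.419 0.05  0.082]
top red [341. 292.] 12 [0.41  0.027 0.074] [0.406 0.021 0.064] [0.414 0.033 0.083]
rim 823 [ 0.401 -0.297  0.042] [0.749 0.299 0.05 ]
plate 1007 [ 0.322 -0.3    0.007] [0.75  0.3   0.013]
tool top/bail 1037 [ 0.41 -0.3   0.1 ] [0.75  0.174 0.18 ]
tube 253 [ 0.496 -0.218  0.2  ] [ 0.65  -0.038  0.259]
```

View pics/crop1.png

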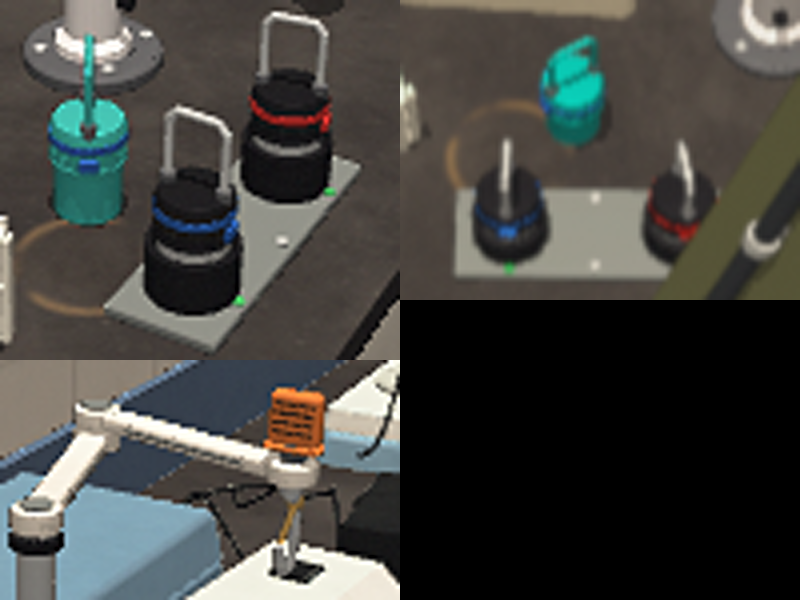

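The crop confirms it: the black tool with the blue band in the near socket, crop (195,220), is the crimper. Its grey bail bar runs roughly along world x. The red one at crop (290,120) is the decapper, and the turquoise decoy at crop (88,160) stands outside the cradle. The hook hangs from the grip at the lower left of the crop. Next I'll measure the bail, post and grip.

Run:
```python
from h import *
for n in("scene","top"):
    D=np.load(n+"0.npz"); P=D["P"]; im=D["im"]
    for nm,(cx,cy) in {"crimp":(.43,.17),"decap":(.43,.03)}.items():
        m=(P[...,2]>.115)&(P[...,2]<.16)&(abs(P[...,0]-cx)<.05)&(abs(P[...,1]-cy)<.05)
        p=P[m]; print(n,nm,len(p)); 
        if len(p)>5:
            v,u=np.nonzero(m); top=p[p[:,2]>p[:,2].max()-.012]
            c=top.mean(0); w,V=np.linalg.eigh(np.cov(p[:,:2].T)); print(" top",c.round(4),"zmax",p[:,2].max().round(4),"bb",p.min(0).round(3),p.max(0).round(3),"dir",V[:,1].round(3),np.sqrt(w).round(4),"px",u.min(),u.max(),v.min(),v.max())
    # orange grip yaw
    h=cv2.cvtColor(im,cv2.COLOR_RGB2HSV); m=(cv2.inRange(h,(5,150,80),(18,255,255))>0)&(P[...,2]>.3)&(P[...,2]<.4)&(P[...,0]<.6)
    p=P[m]
    if len(p)>5:
        w,V=np.linalg.eigh(np.cov(p[:,:2].T)); print("grip",len(p),p.mean(0).round(4),p.min(0).round(3),p.max(0).round(3),"dir",V[:,1].round(3),np.sqrt(w).round(4))
    m=(P[...,2]>.13)&(P[...,2]<.29)&(abs(P[...,0]-.6)<.1)&(abs(P[...,1]+.03)<.1)
    p=P[m]
    if len(p)>5: print("post",len(p),np.median(p,0).round(3),p.min(0).round(3),p.max(0).round(3))
    m=(P[...,2]>.31)&(P[...,2]<.45)&(P[...,0]<.9)&(abs(P[...,1]+.1)<.2)&(P[...,0]>.45)
    p=P[m]; print("links",len(p),p.min(0).round(3) if len(p) else '',p.max(0).round(3) if len(p) else '')
    # foot
    m=(P[...,2]>.006)&(P[...,2]<.02)&(abs(P[...,0]-.6)<.13)&(abs(P[...,1]+.03)<.1); p=P[m]
    if len(p): print("foot",p.min(0).round(3),p.max(0).round(3))
K,Rw,o=cam("wrist"); print(Rw.round(2),(o-arm.observe()["ee_pos"]).round(3))
```

```text
scene crimp 79
 top [0.4331 0.1698 0.1382] zmax 0.1428 bb [0.411 0.164 0.116] [0.457 0.174 0.143] dir [-0.999  0.033] [0.0019 0.0164] px 326 342 276 290
scene decap 65
 top [0.4336 0.0297 0.1378] zmax 0.1433 bb [0.41  0.023 0.115] [0.457 0.037 0.143] dir [-0.984 -0.178] [0.002  0.0165] px 350 366 253 264
grip 186 [ 0.4995 -0.1939  0.3417] [ 0.479 -0.208  0.319] [ 0.523 -0.186  0.365] dir [-0.996 -0.086] [0.0036 0.0121]
post 533 [ 0.631 -0.047  0.22 ] [ 0.617 -0.126  0.13 ] [ 0.654 -0.035  0.29 ]
links 321 [ 0.479 -0.25   0.31 ] [ 0.702 -0.178  0.365]
foot [ 0.471 -0.114  0.006] [0.73  0.028 0.02 ]
top crimp 28
 top [0.4303 0.1693 0.1408] zmax 0.1467 bb [0.414 0.166 0.119] [0.461 0.172 0.147] dir [-0.997  0.073] [0.0017 0.0148] px 295 297 270 284
top decap 33
 top [0.4326 0.0288 0.1396] zmax 0.1463 bb [0.411 0.023 0.116] [0.457 0.035 0.146] dir [-0.986 -0.169] [0.0019 0.0153] px 339 343 271 286
post 350 [ 0.631 -0.059  0.244] [ 0.618 -0.13   0.131] [ 0.673 -0.037  0.29 ]
links 125 [ 0.578 -0.257  0.31 ] [ 0.705 -0.205  0.323]
foot [ 0.471 -0.129  0.006] [0.73 0.07 0.02]
[[ 0.39 -0.87 -0.29]
 [-0.92 -0.37 -0.12]
 [-0.    0.31 -0.95]] [0.073 0.031 0.128]
```

The measurements:

- **Crimper bail:** (0.433, 0.169, 0.138), with the bar along world x.
- **Post:** about (0.635, −0.05).
- **Grip:** about (0.50, −0.197, 0.342), with its long side along x.
- **Hook nose:** points to world +y, because the gate slants down to the left in the scene picture.

I'll approach the bail from its −y side. First I'm moving above the grip.

Request:
{"op": "servo_tool", "data": {"rot": [[0, 0, 0], [0, 0, -0.04], [0, 0, -0.08], [0, 0, -0.12], [0, 0, -0.12], [0, 0, -0.12], [0, 0, -0.12], [0, 0, -0.12], [0, 0, -0.12], [0, 0, -0.12]], "xyz": [[0.1, 0.1, 0.15], [0.2, 0.2, 0.3], [0.3, 0.3, 0.45], [0.4, 0.4, 0.6], [0.5, 0.5, 0.75], [0.6, 0.6, 0.9], [0.7, 0.7, 1], [0.8, 0.8, 1], [0.9, 0.9, 1], [1, 1, 1]], "gripper": [0, 0, 0, 0, 0, 0, 0, 0, 0, 0]}}

```text
clock: 0.93
ee_pos: [0.4356, -0.3512, 0.4455]
eef_rot: [1.0, 0.012, 0.0, 0.0]
force: [0.2, -0.9, -0.8]
width: 0.0855
grasp_force: 0.0
```

Request:
{"op": "servo_tool", "data": {"rot": [[0, 0, 0], [0, 0, 0], [0, 0, 0], [0, 0, 0], [0, 0, 0], [0, 0, 0]], "xyz": [[0.05, 0.16, 0.03], [0.1, 0.32, 0.06], [0.15, 0.48, 0.09], [0.2, 0.6, 0.1], [0.24, 0.65, 0.1], [0.24, 0.65, 0.1]], "gripper": [0, 0, 0, 0, 0, 0]}}

```text
clock: 1.43
ee_pos: [0.4839, -0.2203, 0.4651]
eef_rot: [1.0, 0.014, 0.0, -0.0]
force: [-0.9, 0.7, 0.1]
width: 0.0855
grasp_force: 0.0
```

Run:
```python
from h import *
im,d,P=snap("wrist"); cv2.imwrite("pics/w1.png",im[...,::-1])
h=cv2.cvtColor(im,cv2.COLOR_RGB2HSV); m=cv2.inRange(h,(5,150,80),(18,255,255))>0
p=P[m]; p=p[np.isfinite(p[:,0])]; print(len(p),p[:,2].max())
t=(m&(P[...,2]>np.nanpercentile(p[:,2],98)-.006)).astype(np.uint8)
q=P[t>0]; print("top",q.min(0).round(4),q.max(0).round(4))
r=cv2.minAreaRect((q[:,:2]*1000).astype(np.float32)); print(r); print(arm.observe()["ee_pos"], arm.observe()["joints"])
v,u=np.nonzero(t); print(u.min(),u.max(),v.min(),v.max())
```

```text
2320 0.3632751206119121
top [ 0.4837 -0.2081  0.3563] [ 0.5227 -0.1922  0.3633]
((503.18682861328125, -200.0632781982422), (39.03187942504883, 15.69344425201416), 0.7402466535568237)
[ 0.48316884 -0.22164444  0.46478613] [-4.29824887e-01  1.94784621e-01  2.94624473e-01  1.67127689e+00
 -4.45916232e-04  2.68471111e+00]
270 297 173 240
```

View pics/w1.png

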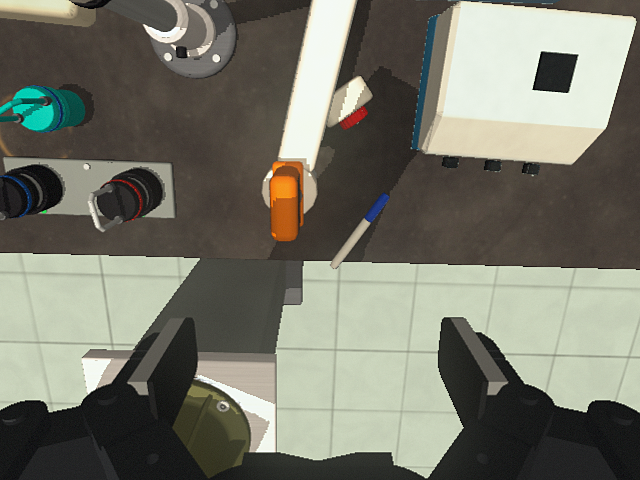

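The wrist picture shows the grip at (285,205), the link below it, and the decapper and crimper at the left. The grip centre is (0.503, −0.200), yaw ≈ 0.7°. At the crimper this hand yaw would take the last joint past its range, so I'll turn the hand by half a turn before grasping.

Request:
{"op": "servo_tool", "data": {"rot": [[0, 0, 0.039], [0, 0, 0.078], [0, 0, 0.117], [0, 0, 0.156], [0, 0, 0.195], [0, 0, 0.234], [0, 0, 0.273], [0, 0, 0.312], [0, 0, 0.351], [0, 0, 0.39]], "xyz": [[0.02, 0.02, 0], [0.04, 0.04, 0], [0.06, 0.06, 0], [0.08, 0.08, 0], [0.1, 0.1, 0], [0.1, 0.1, 0], [0.1, 0.1, 0], [0.1, 0.1, 0], [0.1, 0.1, 0], [0.1, 0.1, 0]], "gripper": [0, 0, 0, 0, 0, 0, 0, 0, 0, 0]}}

```text
clock: 2.32
ee_pos: [0.5021, -0.2039, 0.4646]
eef_rot: [0.81, 0.587, -0.001, -0.0]
force: [-0.2, 0.5, -0.5]
width: 0.0852
grasp_force: 0.0
```

Request:
{"op": "servo_tool", "data": {"rot": [[0, 0, 0.039], [0, 0, 0.078], [0, 0, 0.117], [0, 0, 0.156], [0, 0, 0.195], [0, 0, 0.234], [0, 0, 0.273], [0, 0, 0.312], [0, 0, 0.351], [0, 0, 0.39]], "xyz": [[0, 0, 0], [0, 0, 0], [0, 0, 0], [0, 0, 0], [0, 0, 0], [0, 0, 0], [0, 0, 0], [0, 0, 0], [0, 0, 0], [0, 0, 0]], "gripper": [0, 0, 0, 0, 0, 0, 0, 0, 0, 0]}}

```text
clock: 3.15
ee_pos: [0.5021, -0.2039, 0.4646]
eef_rot: [0.325, 0.946, -0.0, -0.001]
force: [0.1, -0.0, -0.4]
width: 0.0855
grasp_force: 0.0
```

Request:
{"op": "servo_tool", "data": {"rot": [[0, 0, 0.039], [0, 0, 0.078], [0, 0, 0.117], [0, 0, 0.156], [0, 0, 0.195], [0, 0, 0.215], [0, 0, 0.215], [0, 0, 0.215]], "xyz": [[0, 0, 0], [0, 0, 0], [0, 0, 0], [0, 0, 0], [0, 0, 0], [0, 0, 0], [0, 0, 0], [0, 0, 0]], "gripper": [0, 0, 0, 0, 0, 0, 0, 0]}}

```text
clock: 3.82
ee_pos: [0.5022, -0.2035, 0.4648]
eef_rot: [-0.003, 1.0, -0.0, -0.0]
force: [-0.2, -0.8, 0.2]
width: 0.0852
grasp_force: 0.0
```

Request:
{"op": "servo_tool", "data": {"rot": [[0, 0, 0], [0, 0, 0], [0, 0, 0], [0, 0, 0], [0, 0, 0], [0, 0, 0], [0, 0, 0], [0, 0, 0]], "xyz": [[0.005, 0.018, -0.1], [0.005, 0.018, -0.2], [0.005, 0.018, -0.3], [0.005, 0.018, -0.4], [0.005, 0.018, -0.5], [0.005, 0.018, -0.58], [0.005, 0.018, -0.61], [0.005, 0.018, -0.61]], "gripper": [0, 0, 0, 0, 0, 0, 0, 0], "force": 60}}

```text
clock: 4.48
ee_pos: [0.5026, -0.1988, 0.3417]
eef_rot: [-0.004, 1.0, 0.0, -0.001]
force: [0.1, 0.4, 0.9]
width: 0.0853
grasp_force: 0.0
```

Request:
{"op": "servo_tool", "data": {"rot": [[0, 0, 0], [0, 0, 0], [0, 0, 0], [0, 0, 0], [0, 0, 0], [0, 0, 0], [0, 0, 0], [0, 0, 0], [0, 0, 0], [0, 0, 0]], "xyz": [[0, 0, 0], [0, 0, 0], [0, 0, 0], [0, 0, 0], [0, 0, 0], [0, 0, 0], [0, 0, 0], [0, 0, 0], [0, 0, 0], [0, 0, 0]], "gripper": [60, 100, 140, 170, 200, 220, 240, 255, 255, 255], "force": 60}}

```text
clock: 5.32
ee_pos: [0.5038, -0.1986, 0.3436]
eef_rot: [-0.005, 1.0, -0.0, 0.0]
force: [-1.0, -0.1, 2.4]
width: 0.0154
grasp_force: 60.0
```

Gripped: opening 15.4 mm at 60 N. I'm leading the hook level around the post to the −y side of the crimper.

Request:
{"op": "servo_tool", "data": {"rot": [[0, 0, 0], [0, 0, 0], [0, 0, 0], [0, 0, 0], [0, 0, 0], [0, 0, 0], [0, 0, 0], [0, 0, 0], [0, 0, 0], [0, 0, 0]], "xyz": [[-0.04, 0.03, -0.02], [-0.09, 0.09, -0.03], [-0.14, 0.17, -0.03], [-0.19, 0.26, -0.03], [-0.24, 0.35, -0.03], [-0.28, 0.44, -0.03], [-0.31, 0.53, -0.03], [-0.33, 0.62, -0.03], [-0.34, 0.71, -0.03], [-0.35, 0.8, -0.03]], "gripper": [255, 255, 255, 255, 255, 255, 255, 255, 255, 255]}}

```text
clock: 6.15
ee_pos: [0.4335, -0.0379, 0.3377]
eef_rot: [-0.004, 1.0, -0.0, 0.001]
force: [0.5, -0.1, 3.8]
width: 0.0153
grasp_force: 60.1
```

Request:
{"op": "servo_tool", "data": {"rot": [[0, 0, 0], [0, 0, 0], [0, 0, 0], [0, 0, 0], [0, 0, 0], [0, 0, 0], [0, 0, 0], [0, 0, 0], [0, 0, 0], [0, 0, 0]], "xyz": [[0, 0.09, 0], [0, 0.18, 0], [0, 0.27, 0], [0, 0.36, 0], [0, 0.45, 0], [0, 0.53, 0], [0, 0.6, 0], [0, 0.65, 0], [0, 0.67, 0], [0, 0.67, 0]], "gripper": [255, 255, 255, 255, 255, 255, 255, 255, 255, 255]}}

```text
clock: 6.98
ee_pos: [0.4337, 0.0959, 0.3374]
eef_rot: [-0.005, 1.0, -0.0, 0.0]
force: [-0.9, 1.0, 2.5]
width: 0.0152
grasp_force: 60.2
```

Request:
{"op": "servo_tool", "data": {"rot": [[0, 0, 0], [0, 0, 0], [0, 0, 0], [0, 0, 0], [0, 0, 0], [0, 0, 0], [0, 0, 0], [0, 0, 0], [0, 0, 0], [0, 0, 0]], "xyz": [[0, 0, -0.04], [0, 0, -0.1], [0, 0, -0.17], [0, 0, -0.24], [0, 0, -0.31], [0, 0, -0.38], [0, 0, -0.45], [0, 0, -0.52], [0, 0, -0.57], [0, 0, -0.585]], "gripper": [255, 255, 255, 255, 255, 255, 255, 255, 255, 255]}}

```text
clock: 7.82
ee_pos: [0.4345, 0.0945, 0.2205]
eef_rot: [-0.004, 1.0, -0.0, 0.001]
force: [-0.4, 0.8, 14.5]
width: 0.0152
grasp_force: 61.8
```

```bash
cat > look.py <<'E'
import sys
from h import *
im,d,P=snap("scene"); s=arm.observe(); print(s["clock"],s["ee_pos"].round(4),s["force"].round(1),s["width"],s["grasp_force"])
np.savez("last.npz",im=im,P=P)
c=cv2.resize(im[190:340,270:410],None,fx=4,fy=4,interpolation=cv2.INTER_CUBIC); cv2.imwrite(f"pics/{sys.argv[1]}.png",c[...,::-1])
x,y=s["ee_pos"][:2]
m=(P[...,2]>.125)&(P[...,2]<.15)&(abs(P[...,0]-.433)<.03)&(abs(P[...,1]-.169)<.02); p=P[m]; print("bail",len(p),np.median(p,0).round(4) if len(p) else '')
h=cv2.cvtColor(im,cv2.COLOR_RGB2HSV); m=cv2.inRange(h,(5,150,80),(18,255,255))>0
m&=(abs(P[...,0]-x)<.04)&(abs(P[...,1]-y)<.03); p=P[m]; print("orange",len(p),p.min(0).round(4),p.max(0).round(4))
E
python3 look.py a1
```

```text
7.8667 [0.4346 0.0945 0.2207] [-0.1 -0.1 14.2] 0.015334602789259973 61.724488735198975
bail 60 [0.4327 0.1702 0.1378]
orange 139 [0.412  0.0824 0.1308] [0.4531 0.1107 0.2415]
```

View pics/a1.png

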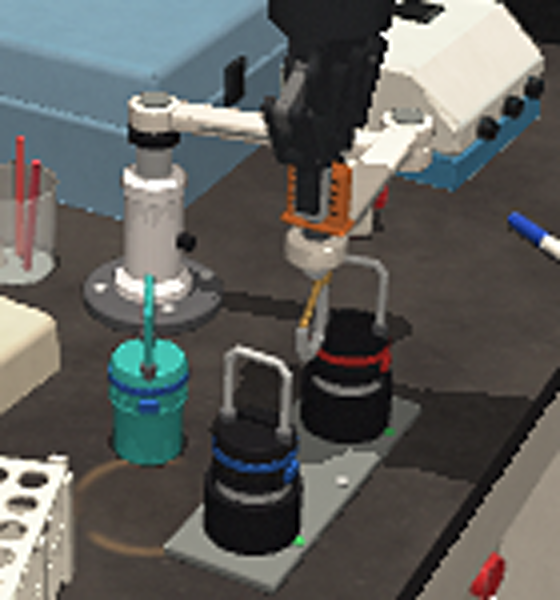

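The hook is down, with its nose pointing at the crimper's bail. The nose is at crop (303,330) and the bail at (255,360). The bar is about 30 mm above the seat, as wanted. Now forward, slowly.

Request:
{"op": "servo_tool", "data": {"rot": [[0, 0, 0], [0, 0, 0], [0, 0, 0], [0, 0, 0], [0, 0, 0], [0, 0, 0], [0, 0, 0], [0, 0, 0]], "xyz": [[-0.003, 0.04, 0], [-0.003, 0.09, 0], [-0.003, 0.14, 0], [-0.003, 0.19, 0], [-0.003, 0.23, 0], [-0.003, 0.25, 0], [-0.003, 0.265, 0], [-0.003, 0.275, 0]], "gripper": [255, 255, 255, 255, 255, 255, 255, 255]}}

```text
clock: 8.53
ee_pos: [0.435, 0.1502, 0.2223]
eef_rot: [-0.004, 1.0, 0.0, 0.002]
force: [0.3, 0.8, 13.2]
width: 0.0155
grasp_force: 61.7
```

Request:
{"op": "servo_tool", "data": {"rot": [[0, 0, 0], [0, 0, 0], [0, 0, 0], [0, 0, 0], [0, 0, 0], [0, 0, 0]], "xyz": [[0, 0.01, 0], [0, 0.02, 0], [0, 0.03, 0], [0, 0.04, 0], [0, 0.05, 0], [0, 0.05, 0]], "gripper": [255, 255, 255, 255, 255, 255]}}

```text
clock: 9.03
ee_pos: [0.4349, 0.1599, 0.2222]
eef_rot: [-0.004, 1.0, -0.0, 0.002]
force: [-0.7, 0.3, 13.1]
width: 0.0154
grasp_force: 61.6
```

Request:
{"op": "servo_tool", "data": {"rot": [[0, 0, 0], [0, 0, 0], [0, 0, 0], [0, 0, 0], [0, 0, 0]], "xyz": [[0, 0.01, 0], [0, 0.02, 0], [0, 0.03, 0], [0, 0.04, 0], [0, 0.04, 0]], "gripper": [255, 255, 255, 255, 255]}}

```text
clock: 9.45
ee_pos: [0.4348, 0.1676, 0.2221]
eef_rot: [-0.004, 1.0, -0.0, 0.002]
force: [0.8, -1.0, 12.6]
width: 0.0152
grasp_force: 61.4
```

```bash
python3 look.py a2
```

```text
9.5 [0.4348 0.1675 0.2221] [ 0.5 -0.8 12.4] 0.014901666403911966 61.382174491882324
bail 95 [0.4324 0.1728 0.1378]
orange 148 [0.4115 0.1538 0.1272] [0.4532 0.1796 0.244 ]
```

View pics/a2.png

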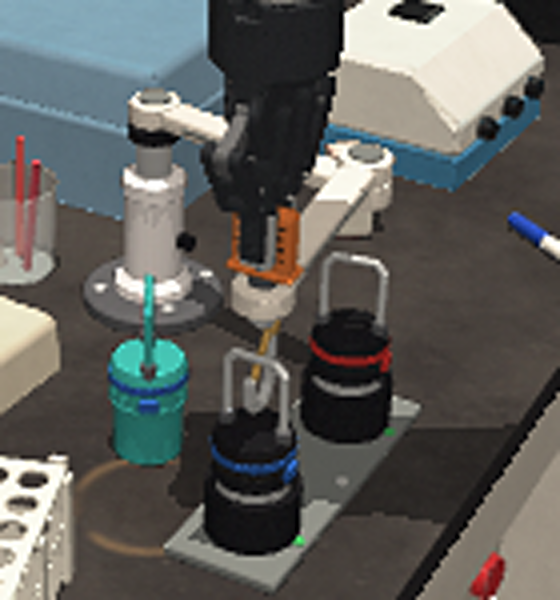

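The nose is going under the bar at crop (255,395), and the push is still only about 1 N. Continuing gently.

Request:
{"op": "servo_tool", "data": {"rot": [[0, 0, 0], [0, 0, 0], [0, 0, 0], [0, 0, 0]], "xyz": [[0, 0.01, -0.004], [0, 0.02, -0.007], [0, 0.03, -0.007], [0, 0.03, -0.007]], "gripper": [255, 255, 255, 255]}}

```text
clock: 9.83
ee_pos: [0.4348, 0.1731, 0.2206]
eef_rot: [-0.004, 1.0, -0.001, 0.002]
force: [0.1, -2.3, 11.9]
width: 0.0154
grasp_force: 61.5
```

```bash
python3 look.py a3
```

```text
9.8833 [0.4348 0.1731 0.2206] [-0.1 -3.4 13.2] 0.015221513853251944 61.43054902553558
bail 88 [0.4325 0.1729 0.1387]
orange 150 [0.412  0.1639 0.1231] [0.4559 0.1884 0.2423]
```

Request:
{"op": "servo_tool", "data": {"rot": [[0, 0, 0], [0, 0, 0], [0, 0, 0], [0, 0, 0]], "xyz": [[0, 0.01, 0], [0, 0.02, 0], [0, 0.03, 0], [0, 0.03, 0]], "gripper": [255, 255, 255, 255]}}

```text
clock: 10.22
ee_pos: [0.4348, 0.178, 0.2207]
eef_rot: [-0.004, 1.0, -0.002, 0.002]
force: [-0.4, -7.4, 15.0]
width: 0.0153
grasp_force: 62.0
```

```bash
python3 look.py a4
```

```text
10.2667 [0.4348 0.1779 0.2207] [ 0.6 -7.3 14.6] 0.015136468763716913 61.97962939739227
bail 76 [0.4327 0.1736 0.1384]
orange 153 [0.4117 0.1662 0.1214] [0.4542 0.1918 0.2448]
```

Run:
```python
from h import *
im=np.load("last.npz")["im"]; c=cv2.resize(im[250:310,300:380],None,fx=9,fy=9,interpolation=cv2.INTER_CUBIC); cv2.imwrite("pics/a4z.png",c[...,::-1])
```

```text
(no output)
```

View pics/a4z.png

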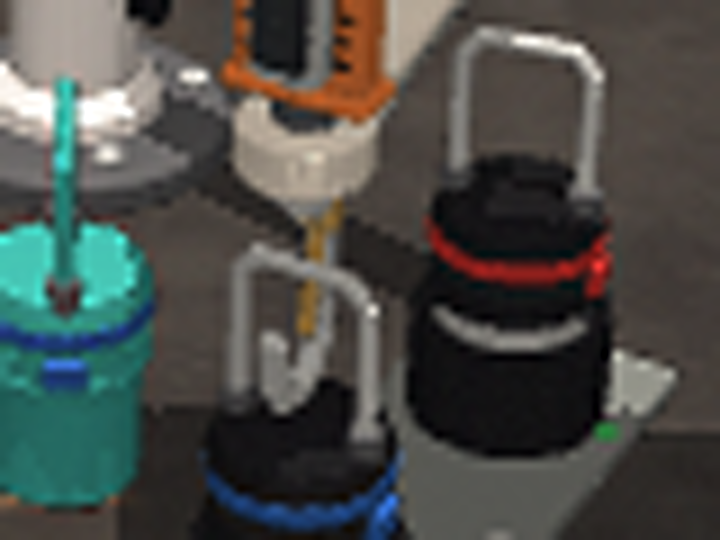

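The nose, at (272,350), is through the bail and the brass gate is pushed in behind the bar. I'll ease back 3 mm and let the hook rise slowly.

Request:
{"op": "servo_tool", "data": {"rot": [[0, 0, 0], [0, 0, 0], [0, 0, 0], [0, 0, 0], [0, 0, 0], [0, 0, 0], [0, 0, 0], [0, 0, 0]], "xyz": [[0, -0.01, 0], [0, -0.015, 0.005], [0, -0.017, 0.02], [0, -0.019, 0.04], [0, -0.021, 0.06], [0, -0.023, 0.08], [0, -0.025, 0.1], [0, -0.025, 0.105]], "gripper": [255, 255, 255, 255, 255, 255, 255, 255]}}

```text
clock: 10.93
ee_pos: [0.4345, 0.1739, 0.2418]
eef_rot: [-0.004, 1.0, -0.001, 0.002]
force: [-0.4, -2.5, 12.9]
width: 0.015
grasp_force: 61.5
```

```bash
python3 look.py a5
python3 - <<'E'
from h import *
im=np.load("last.npz")["im"]; c=cv2.resize(im[235:310,300:370],None,fx=8,fy=8,interpolation=cv2.INTER_CUBIC); cv2.imwrite("pics/a5z.png",c[...,::-1])
E
```

```text
10.9833 [0.4346 0.1739 0.2419] [ 0.4 -3.  13.5] 0.014858234095493812 61.56899929046631
bail 93 [0.4316 0.1731 0.138 ]
orange 156 [0.4119 0.1654 0.1418] [0.4544 0.1853 0.263 ]
```

View pics/a5z.png

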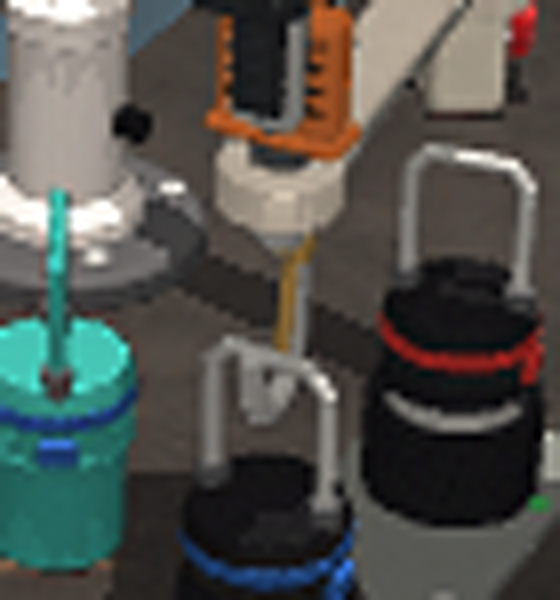

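The hook has risen 20 mm with the bar inside the mouth. Continuing to the seat.

Request:
{"op": "servo_tool", "data": {"rot": [[0, 0, 0], [0, 0, 0], [0, 0, 0], [0, 0, 0], [0, 0, 0]], "xyz": [[0, -0.002, 0.01], [0, -0.005, 0.02], [0, -0.007, 0.03], [0, -0.01, 0.035], [0, -0.01, 0.035]], "gripper": [255, 255, 255, 255, 255]}}

```text
clock: 11.4
ee_pos: [0.4346, 0.1726, 0.2487]
eef_rot: [-0.004, 1.0, 0.0, 0.002]
force: [-0.4, 0.3, 12.6]
width: 0.0154
grasp_force: 61.3
```

Request:
{"op": "servo_tool", "data": {"rot": [[0, 0, 0], [0, 0, 0], [0, 0, 0], [0, 0, 0]], "xyz": [[0, 0, 0.01], [0, 0, 0.02], [0, 0, 0.03], [0, 0, 0.03]], "gripper": [255, 255, 255, 255]}}

```text
clock: 11.73
ee_pos: [0.4342, 0.1726, 0.2542]
eef_rot: [-0.004, 1.0, -0.0, 0.001]
force: [-1.0, 0.3, 7.3]
width: 0.0151
grasp_force: 60.7
```

```bash
python3 look.py a6
python3 - <<'E'
from h import *
im=np.load("last.npz")["im"]; c=cv2.resize(im[235:310,300:370],None,fx=8,fy=8,interpolation=cv2.INTER_CUBIC); cv2.imwrite("pics/a6z.png",c[...,::-1])
E
```

```text
11.7833 [0.4342 0.1725 0.254 ] [0.4 0.  7.1] 0.015361023118269243 60.69638729095459
bail 83 [0.4308 0.1707 0.1402]
orange 158 [0.4121 0.1588 0.1632] [0.4542 0.187  0.2786]
```

View pics/a6z.png

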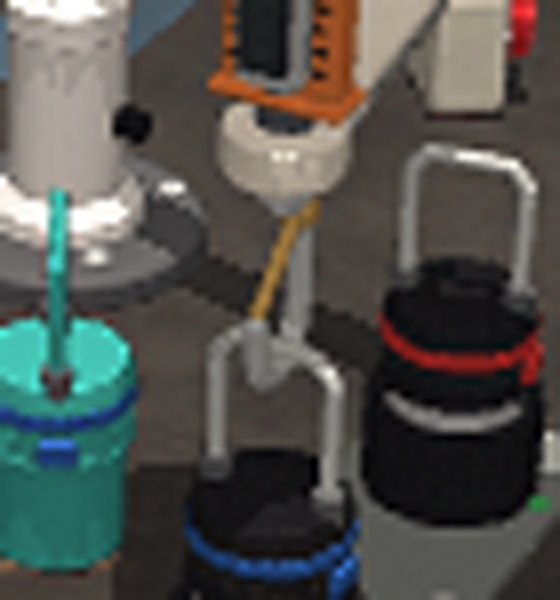

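The gate is shut: it slants from (310,210) down to the nose at (258,320), with the bar seated under it. The force has dropped, so the spring is already taking the weight of about 4 N. Continuing up slowly towards balance.

Request:
{"op": "servo_tool", "data": {"rot": [[0, 0, 0], [0, 0, 0], [0, 0, 0], [0, 0, 0], [0, 0, 0], [0, 0, 0], [0, 0, 0], [0, 0, 0], [0, 0, 0], [0, 0, 0]], "xyz": [[0, -0.002, 0.01], [0, -0.004, 0.025], [0, -0.005, 0.04], [0, -0.005, 0.055], [0, -0.005, 0.07], [0, -0.005, 0.085], [0, -0.005, 0.1], [0, -0.005, 0.115], [0, -0.005, 0.13], [0, -0.005, 0.135]], "gripper": [255, 255, 255, 255, 255, 255, 255, 255, 255, 255]}}

```text
clock: 12.62
ee_pos: [0.4337, 0.1717, 0.2807]
eef_rot: [-0.004, 1.0, -0.0, 0.001]
force: [-0.1, -0.6, 3.2]
width: 0.0151
grasp_force: 60.4
```

Request:
{"op": "servo_tool", "data": {"rot": [[0, 0, 0], [0, 0, 0], [0, 0, 0], [0, 0, 0], [0, 0, 0], [0, 0, 0], [0, 0, 0], [0, 0, 0], [0, 0, 0], [0, 0, 0]], "xyz": [[0, 0, 0.01], [0, 0, 0.025], [0, 0, 0.04], [0, 0, 0.055], [0, 0, 0.07], [0, 0, 0.085], [0, 0, 0.1], [0, 0, 0.115], [0, 0, 0.125], [0, 0, 0.125]], "gripper": [255, 255, 255, 255, 255, 255, 255, 255, 255, 255]}}

```text
clock: 13.45
ee_pos: [0.4332, 0.1725, 0.3053]
eef_rot: [-0.005, 1.0, 0.0, 0.0]
force: [1.7, 0.3, 2.9]
width: 0.0152
grasp_force: 60.0
```

Request:
{"op": "servo_tool", "data": {"rot": [[0, 0, 0], [0, 0, 0], [0, 0, 0], [0, 0, 0], [0, 0, 0], [0, 0, 0]], "xyz": [[0, 0, 0.01], [0, 0, 0.025], [0, 0, 0.04], [0, 0, 0.05], [0, 0, 0.05], [0, 0, 0.05]], "gripper": [255, 255, 255, 255, 255, 255]}}

```text
clock: 13.95
ee_pos: [0.4331, 0.1724, 0.315]
eef_rot: [-0.005, 1.0, 0.0, 0.0]
force: [0.3, -0.1, 1.7]
width: 0.0151
grasp_force: 59.9
```

```bash
python3 look.py a7
python3 - <<'E'
from h import *
F=[]
for i in range(6):
    arm.snapshot("top"); F.append(arm.observe()["force"])
print(np.mean(F,0).round(2),np.std(F,0).round(2))
E
```

```text
14.0 [0.433  0.1724 0.3149] [0.4 0.4 1.2] 0.01499608616005957 59.906936287879944
bail 151 [0.4152 0.1793 0.1428]
orange 173 [0.4093 0.1597 0.2256] [0.4523 0.1864 0.3361]
[0.27 0.26 1.12] [0.39 0.16 0.64]
```

Request:
{"op": "servo_tool", "data": {"rot": [[0, 0, 0], [0, 0, 0], [0, 0, 0], [0, 0, 0], [0, 0, 0], [0, 0, 0], [0, 0, 0]], "xyz": [[0, 0, 0.01], [0, 0, 0.02], [0, 0, 0.03], [0, 0, 0.04], [0, 0, 0.045], [0, 0, 0.045], [0, 0, 0.045]], "gripper": [255, 255, 255, 255, 255, 255, 255]}}

```text
clock: 14.88
ee_pos: [0.4331, 0.1724, 0.3239]
eef_rot: [-0.005, 1.0, 0.0, 0.0]
force: [0.6, -0.7, 1.1]
width: 0.0151
grasp_force: 59.8
```

```bash
cat > f.py <<'E'
from h import *
F=[]
for i in range(16):
    arm.snapshot("top"); F.append(arm.observe()["force"])
s=arm.observe(); print(np.mean(F,0).round(2),np.std(F,0).round(2),s["ee_pos"],s["clock"])
E
python3 f.py
```

```text
[ 0.18 -0.11  0.26] [0.38 0.51 0.48] [0.43302492 0.17238154 0.32388392] 15.6833
```

Within 0.3 N of balance. I'll rise 2 mm more, settle, then lower the grip force and open.

Request:
{"op": "servo_tool", "data": {"rot": [[0, 0, 0], [0, 0, 0], [0, 0, 0], [0, 0, 0], [0, 0, 0], [0, 0, 0], [0, 0, 0], [0, 0, 0], [0, 0, 0], [0, 0, 0]], "xyz": [[0, 0, 0.005], [0, 0, 0.01], [0, 0, 0.01], [0, 0, 0.01], [0, 0, 0.01], [0, 0, 0.01], [0, 0, 0.01], [0, 0, 0.01], [0, 0, 0.01], [0, 0, 0.01]], "gripper": [255, 255, 255, 255, 255, 255, 255, 255, 255, 255], "force": 20}}

```text
clock: 16.52
ee_pos: [0.433, 0.1724, 0.3259]
eef_rot: [-0.005, 1.0, -0.0, 0.0]
force: [0.2, 0.1, 0.6]
width: 0.0156
grasp_force: 59.7
```

```bash
python3 f.py; python3 look.py a8
```

```text
[-0.11 -0.06  0.37] [0.45 0.6  0.41] [0.43305872 0.17238634 0.32588752] 17.3167
17.3667 [0.433  0.1724 0.3259] [-0.5  0.4  0.1] 0.015333972659703156 59.737915992736816
bail 84 [0.4117 0.1807 0.1374]
orange 180 [0.4102 0.1619 0.2351] [0.4521 0.1892 0.3461]
```

View pics/a8.png

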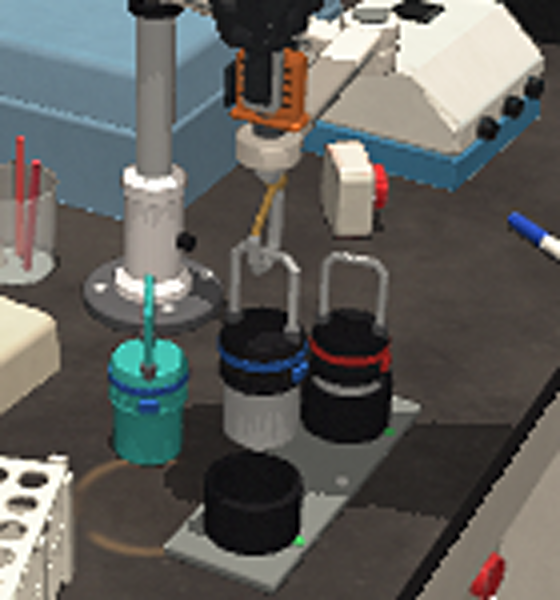

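The crimper hangs free above its socket with the gate shut: tool at crop (262,380), gate at (268,210). The residual is about 0.2 N. I'll rise another 2 mm and open.

Request:
{"op": "servo_tool", "data": {"rot": [[0, 0, 0], [0, 0, 0], [0, 0, 0], [0, 0, 0], [0, 0, 0], [0, 0, 0]], "xyz": [[0, 0, 0.005], [0, 0, 0.01], [0, 0, 0.01], [0, 0, 0.01], [0, 0, 0.01], [0, 0, 0.01]], "gripper": [255, 255, 255, 255, 255, 255]}}

```text
clock: 17.87
ee_pos: [0.4331, 0.1724, 0.3279]
eef_rot: [-0.005, 1.0, 0.0, 0.0]
force: [-0.2, -0.5, -0.1]
width: 0.0153
grasp_force: 59.7
```

```bash
python3 f.py
```

```text
[ 0.09 -0.01  0.13] [0.42 0.41 0.51] [0.43305432 0.17237861 0.32789438] 18.6667
```

Request:
{"op": "servo_tool", "data": {"rot": [[0, 0, 0], [0, 0, 0], [0, 0, 0], [0, 0, 0], [0, 0, 0], [0, 0, 0], [0, 0, 0], [0, 0, 0], [0, 0, 0], [0, 0, 0]], "xyz": [[0, 0, 0], [0, 0, 0], [0, 0, 0], [0, 0, 0], [0, 0, 0], [0, 0, 0], [0, 0, 0], [0, 0, 0], [0, 0, 0], [0, 0, 0]], "gripper": [205, 195, 180, 160, 140, 110, 80, 50, 20, 0]}}

```text
clock: 19.5
ee_pos: [0.433, 0.1724, 0.3279]
eef_rot: [-0.005, 1.0, 0.0, -0.0]
force: [-0.3, -0.6, 1.0]
width: 0.0853
grasp_force: 0.0
```

Request:
{"op": "servo_tool", "data": {"rot": [[0, 0, 0], [0, 0, 0], [0, 0, 0], [0, 0, 0], [0, 0, 0], [0, 0, 0], [0, 0, 0], [0, 0, 0], [0, 0, 0], [0, 0, 0]], "xyz": [[0, 0, 0], [0, 0, 0], [0, 0, 0.03], [0, 0, 0.08], [0, 0, 0.15], [0, 0, 0.25], [0, 0, 0.35], [0, 0, 0.45], [0, 0, 0.55], [0, 0, 0.6]], "gripper": [0, 0, 0, 0, 0, 0, 0, 0, 0, 0]}}

```text
clock: 20.33
ee_pos: [0.4335, 0.1725, 0.4514]
eef_rot: [-0.005, 1.0, 0.001, 0.002]
force: [-0.8, 0.2, -0.1]
width: 0.0854
grasp_force: 0.0
```

```bash
python3 look.py b1; sleep 0; python3 f.py; python3 look.py b2
```

```text
20.3833 [0.4338 0.1727 0.4523] [0.3 0.1 1. ] 0.08514183547909968 0.0
bail 87 [0.4124 0.1819 0.1374]
orange 326 [0.4096 0.1617 0.2372] [0.4528 0.1867 0.3495]
[-0.01  0.01 -0.27] [0.44 0.66 0.48] [0.43299507 0.17238977 0.44787178] 21.1833
21.2333 [0.433  0.1724 0.4479] [-0.9 -0.3  0.2] 0.08551619928801515 0.0
bail 82 [0.4121 0.1819 0.1377]
orange 322 [0.41   0.162  0.2374] [0.4524 0.1876 0.3495]
```

It hangs still: the grip top reads z 0.3495 in both looks, 0.85 s apart, and its sideways readings agree within about 1 mm. The hand is clear, so I'm handing in.

```bash
python3 -c "
from workcell import arm
print(arm.hand_in())"
```

```text
the job is handed in; nothing more can be done
None
```

The blue-banded crimper hangs still on the balancer hook, gate shut and clear of its cradle, with the grip released and the robot touching nothing; the job was handed in at about 21 s of the allowed 54 s.

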